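# Try-me position of a toy lighthouse's bayonet cap

### The arm

A 7-joint arm with a two-finger parallel gripper is mounted at the origin on the work surface. World frame = base frame: x ahead of the robot, y to its left, z up, the work surface at z = 0. Lengths are in m, angles in rad, forces in N, time in s.
With the tool pointing down it reaches from about 0.425 to 0.925 m from the base axis. Payload 6.8 kg.
Tool frame: the origin (TCP) lies between the finger pads; the fingertips stand r.tip_reach ahead of it and the grasp point (between the pads) lies 11 mm behind it (r.tip_reach is the distance from the TCP to the fingertips, in m); z points along the fingers, y is the direction in which the jaws open and shut (so a half turn about z gives the same grasp; the last joint's range is limited). The gripper opens to 85 mm and grips with 20 to 120 N. Pads are 22 mm wide; open, the fingers measure 114 mm over their backs; the gripper's body (76 mm by 85 mm) begins 54 mm behind the grasp point. The pads swing forward as they close: fully open they stand 13 mm farther back than shut.
Start: joints at [-1.279, 0.477, 0.022, 1.555, -0.011, 1.109, -0.083], TCP at [0.263, 0.622, 0.239] pointing down, gripper open.
Joint ranges: [-2.96, 2.96], [-0.34, 2.1], [-1.41, 1.46], [0.24, 2.44], [-1.37, 4.51], [0.17, 1.92], [-2.96, 2.96]. Speed limits (rad/s): [2.39, 2.39, 3.14, 3.14, 3.14, 3.14, 3.14].

### API

Orientations are given as a rotation vector (axis times angle).
In Python, from bench import r, eyes, spotter gives the robot as it stands.
- The arm moves only by the tool carry_out, never from a script. Its argument "series" is text: rows parted by semicolons, each of 5 numbers parted by spaces: the shift along the tool's x, y, z in cm, then the turn about the tool's z in rad, then the opening, from 0 (shut) to 1 (fully open). In form: x y z yaw gripper; .... A call has 1 to 8 rows; each row shifts and turns the commanded pose from where the row before left it, along the tool's axes as they then stand; what a row does not reach is not made up. A row lasts 1/8 s, in which the tool goes at most 62.5 mm and 10.7 degrees, less where a joint would pass 70% of its speed; a pose out of reach is approached as far as the arm can. A call with a gripper value outside its range is refused whole. The fingers move at their own pace and stop on an object; "grip_force" is the grip in N (left out, the last holds). Time passes only in rows, so rows that do not move let the fingers close. It gives the time, the measured TCP pose, the force and the opening at its end, in the units of the state.
- r.get_obs(): the state, without advancing time (a new reading comes with each control period).
- eyes.grab_frame(name): name is "scene" or "side" or "wrist"; returns a dict with "color" (384x512x3 uint8, blue, green, red), "intrinsics" (3x3 intrinsics, pixels), "D" ([k1, k2, p1, p2, k3] as OpenCV has them; the pictures are not rectified), "R" (3x3) and "t" (3): a world point X has camera coordinates R X + t; the wrist camera has in their place "T_tool_cam" (4x4, takes a point from camera to tool coordinates, whose origin is the TCP and whose axes are the flange's). Camera axes: x right, y down, z forward; pixel columns grow to the right and rows downward; lengths in m; the calibration is good to about 2 mm. A picture is of the moment at which its call begins: read the wrist's pose just before it. There is no depth.
- r.hand_in(): hands the job in, once; it reports no verdict.
Trained networks look in a picture, given as the dict that the camera call returned (one of the last four; its "shot" number tells which), for a name from the list of things; names that differ only in an ending like _2 or _b are one class to them, and where a whole thing is asked for, a point or a joint stands for the part that bears it (a point fixed in the world has none). Each returns a list of dicts, best first, with "confidence" (0 to 1); they miss things now and then, are a little off and sometimes report something else, mostly with a low value. They report only what shows in the picture. A call takes as long as a camera call.
- spotter.search_frame(picture, query): "uv" ([column, row] in pixels, amid what is visible of it).
- spotter.trace(picture, query): "pixels" (384x512 bool, what is visible of it) and "uv" ([column, row] in pixels, amid what is visible of it).
- spotter.mark_of(picture, query): "uv" ([column, row] in pixels: a listed point, or the origin of a listed thing).
The state is a dict: "clock": time; "joints": joint angles; "qvel": joint speeds; "tau": joint torques, N m; "tcp_pos": TCP position; "orientation": TCP orientation; "contact_force": force on the tool from outside, world axes, zero at the start; "moment": the same for the moment, N m; "grip_width": finger opening in m.
Only numpy, scipy, OpenCV 4.12 (cv2) and the standard library are available. Lean on these libraries where they do the work, as an engineer would, in place of code of your own. Each camera call takes 0.05 s, during which the arm holds its last target.

### The job

Fit the roof cap onto the toy lighthouse: line its two lugs up with the notches at the green marks and lower it until its rim sits flat on the deck, then turn it clockwise (seen from above) until its pointers stand at the yellow marks, halfway to the lock, where the light can be shown to a customer, but not on to the red marks, where it locks. A spring turns the cap back, so finish while still gripping the cap and holding it at the yellow marks; leave the other toys where they stand.

Things in the scene. Friction and masses are not known exactly. Their poses are not given: they have to be found in the camera images.
- lighthouse: Red and white toy lighthouse on a 124 mm square wooden foot, screwed to the table, left or right. Origin: centre of the foot's underside, z up. Its gallery deck is a grey disc of 94 mm diameter, flat top 130 mm above the origin, with a 37 mm bore, 22 mm deep, in the middle. Two notches, 14 mm wide and reaching 25 mm from the axis, open the bore at +x and -x of this frame.
- mouth (a point): Centre of the bore at deck-top height, 130 mm above the lighthouse's origin, same axes. The deck round the bore is a lip 5 mm thick; below it is a channel of 50 mm diameter in which the cap's lugs turn clockwise. Stops block turning counter-clockwise from the notches.
- green_mark (a point): Green mark beside the +x notch, on the deck 39 mm from the axis; each mark is a 14 x 5 mm radial stripe and has a twin opposite (here at -x).
- yellow_mark (a point): Yellow mark, halfway: on the deck 39 mm from the axis, 45 degrees clockwise (seen from above) of green, with a twin opposite. Red marks (lock) lie 90 degrees clockwise of green.
- cap: Loose roof cap, about 80 g, 60 mm tall, upright on the white tray at the start. Origin: centre of its plug's underside, z up. White plug, 32 mm diameter (25 mm at its foot), z = 0 to 20 mm; red flange, 56 mm diameter, z = 20 to 24 mm, with white pointers at +x and -x. Two copper lugs at +x and -x, 8 mm wide, reaching 22.5 mm from the axis, z = 8.5 to 13.5 mm. Same after a half turn: either lug fits either notch.
- grip (a point): Middle of the cap's blue upright grip bar, 42 mm above the cap's origin on its axis. The bar is 46 mm long (cap's x, in line with lugs and pointers), 12 mm wide (y), and stands from 24 to 60 mm above the cap's origin.
- seat (a point): Centre of the underside of the cap's flange, 20 mm above the cap's origin; it coincides with point mouth when the cap is fully seated.
- contact (a joint): Sprung contact ring inside the lighthouse, pushed round by the cap's lugs: 0 at rest (rad), growing as the cap turns clockwise. The lugs have up to 0.3 rad of play before they push it, so it reads up to that much less than the cap's angle from green. It turns a released cap back with about 0.04 N m at 0, 0.09 halfway. Hard end at 1.43; past 1.15 the cap counts as locked.
- tray: Fixed white display tray, 150 mm square with a wooden rim 12 mm high; its floor is 6 mm above the origin, which is the centre of its underside. The cap starts on it, within 25 mm of its centre.
- car_yellow: Yellow toy car, 75 x 35 x 36 mm, loose; origin at the centre of its underside, nose to +x. Must be left alone.
- car_green: Green toy car, 75 x 35 x 36 mm, loose; origin at the centre of its underside, nose to +x. Must be left alone.
- skittle: Orange toy skittle, 42 mm diameter, 67 mm tall, loose; origin at the centre of its underside. Must be left alone.

How it is judged:
By the outcome, as a careful person would: the job done as asked, in the order asked, and still so for the second after the job is handed in, while the arm keeps its last pose, push and grip.
It also fails if it takes over 51 s, if anything falls off the work surface, if the arm or the gripper's body presses on something with over 40 N, if the wrist force passes 120 N, or if a joint passes its speed limit or range.

## Working session

There is one attempt and no reset: what is moved stays moved. The work goes in short steps, Python scripts to look and compute and a tool call to move; the robot and the scene stay as the last step left them, time stands still between calls to the robot, and variables do not carry over. Pictures are saved under pics/ and viewed, and the job is handed in when it is done.

Besides the shell and the picture viewer there is one more tool, called after "Call:" as name(argument=value, ...) on one line, values as JSON. carry_out: Moves the arm, as the interface text tells. Its arguments: {"type":"object","properties":{"series":{"type":"string"},"grip_force":{"type":"number"}},"required":["series"]}

```bash
ls; mkdir -p pics
cat > h.py <<'E'
from bench import r, eyes, spotter
import numpy as np, cv2
from scipy.spatial.transform import Rotation as Ro
def grab(n,save=None):
    o=r.get_obs(); p=eyes.grab_frame(n)
    if n=="wrist":
        T=np.eye(4);T[:3,:3]=Ro.from_rotvec(o["orientation"]).as_matrix();T[:3,3]=o["tcp_pos"]
        W=T@np.array(p["T_tool_cam"]); p["Rw"]=W[:3,:3].T; p["tw"]=-W[:3,:3].T@W[:3,3]
    else: p["Rw"]=np.array(p["R"]);p["tw"]=np.array(p["t"])
    if save: cv2.imwrite("pics/"+save,p["color"])
    return p
def ray(p,uv):
    x=cv2.undistortPoints(np.array([[uv]],float),np.array(p["intrinsics"]),np.array(p["D"]))[0,0]
    d=p["Rw"].T@np.array([x[0],x[1],1]); c=-p["Rw"].T@p["tw"]
    return c,d
def atz(p,uv,z):
    c,d=ray(p,uv); return c+d*(z-c[2])/d[2]
def proj(p,X):
    return cv2.projectPoints(np.array(X,float).reshape(-1,1,3),cv2.Rodrigues(p["Rw"])[0],p["tw"],np.array(p["intrinsics"]),np.array(p["D"]))[0][:,0]
def tri(ps,uvs):
    A=np.zeros((3,3));b=np.zeros(3)
    for p,uv in zip(ps,uvs):
        c,d=ray(p,uv);d=d/np.linalg.norm(d);M=np.eye(3)-np.outer(d,d);A+=M;b+=M@c
    return np.linalg.solve(A,b)
E
python3 - <<'E'
from h import *
o=r.get_obs()
print({k:np.round(v,3) for k,v in o.items()}, r.tip_reach)
for n in ["scene","side","wrist"]:
    p=grab(n,n+"0.png")
    print(n,"cam",-p["Rw"].T@p["tw"])
    for q in ["cap","grip","seat","mouth","green_mark","yellow_mark","lighthouse","tray","car_yellow","car_green","skittle"]:
        for a in spotter.mark_of(p,q)[:2]: print(q,np.round(a["uv"],1),round(a["confidence"],2))
E
```

```text
pics
{'clock': np.float64(0.0), 'joints': array([-1.279,  0.478,  0.022,  1.556, -0.011,  1.109, -0.083]), 'qvel': array([-0.001,  0.   ,  0.001,  0.001, -0.001,  0.   ,  0.001]), 'tau': array([-0.0000e+00, -5.9644e+01,  1.6070e+00, -2.8120e+01,  1.2000e-02,
        9.0000e-03, -0.0000e+00]), 'tcp_pos': array([0.263, 0.621, 0.238]), 'orientation': array([-6.240e-01, -3.079e+00,  3.000e-03]), 'contact_force': array([ 0.32 , -0.107, -0.041]), 'moment': array([ 0.039, -0.044, -0.014]), 'grip_width': np.float64(0.085)} 0.008
scene cam [ 0.97008709 -0.35995503  0.925054  ]
cap [155.7 276.1] 0.94
grip [154.  271.1] 0.89
seat [149.1 276. ] 0.85
mouth [289.1 142.8] 0.75
green_mark [297.4 156. ] 0.59
green_mark [285.3 158.7] 0.54
yellow_mark [286.2 158.4] 0.66
yellow_mark [148.9 274.9] 0.16
lighthouse [285.6 175.9] 0.61
lighthouse [312.5 232. ] 0.56
tray [170.1 279.4] 0.87
tray [312.2 229.9] 0.17
car_yellow [210.2 187.4] 0.8
car_green [270.5 278.4] 0.86
skittle [310.9 233.8] 0.79
side cam [ 0.31284007 -0.50967578  0.47848936]
cap [306.1 341.3] 0.56
grip [307.8 322.9] 0.68
seat [306.6 335.1] 0.92
mouth [190.9 149.8] 0.94
mouth [274.9 197.4] 0.43
green_mark [207.9 149.9] 0.81
yellow_mark [203.9 156.8] 0.74
lighthouse [191.  198.3] 0.65
tray [196.5 198.4] 0.5
car_yellow [171.2 264.4] 0.96
car_green [317.5 230.6] 0.6
car_green [305.7 333.2] 0.16
skittle [274.6 194.7] 0.63
wrist cam [0.19407505 0.65116399 0.37342457]
```

Run:
```python
import cv2,numpy as np
for n in ["scene","side"]:
    a=cv2.imread(f"pics/{n}0.png"); cv2.imwrite(f"pics/{n}0b.png",cv2.resize(a,(800,600),interpolation=cv2.INTER_CUBIC))
```

```text
(no output)
```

View pics/scene0b.png

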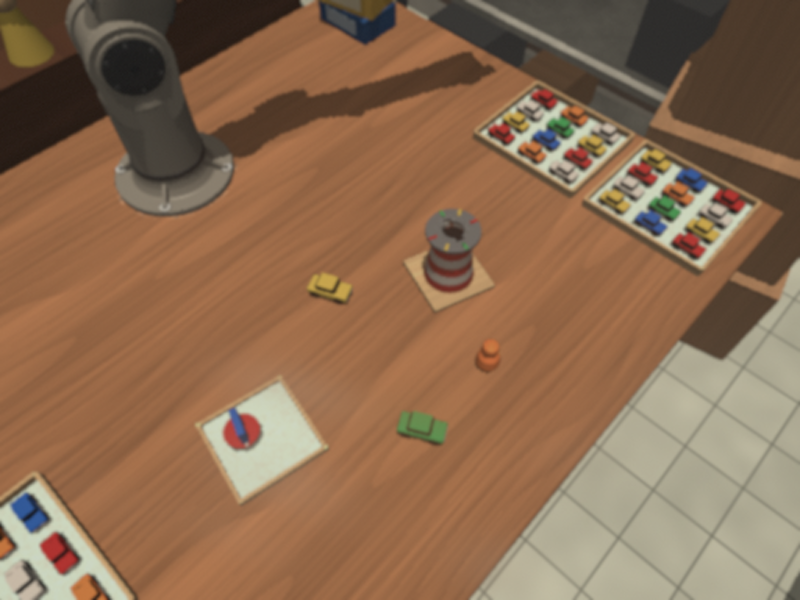

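View pics/side0b.png

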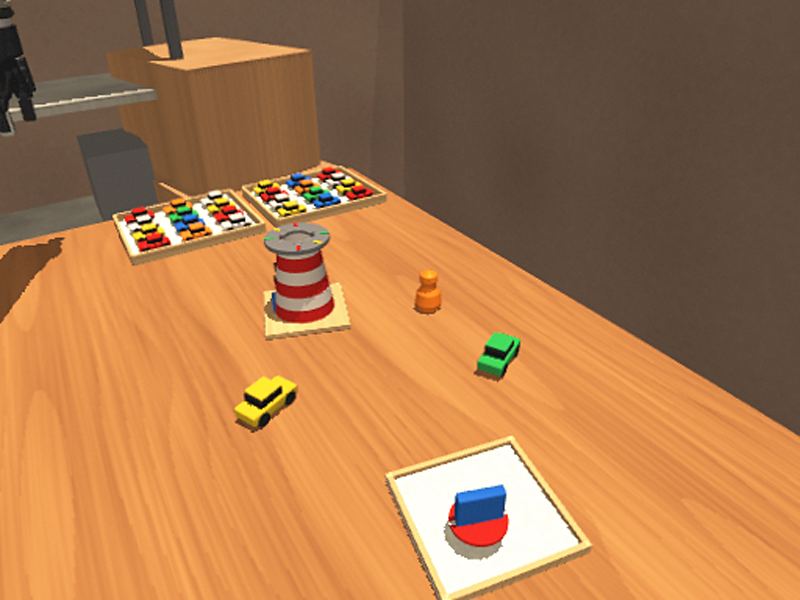

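View pics/wrist0.png

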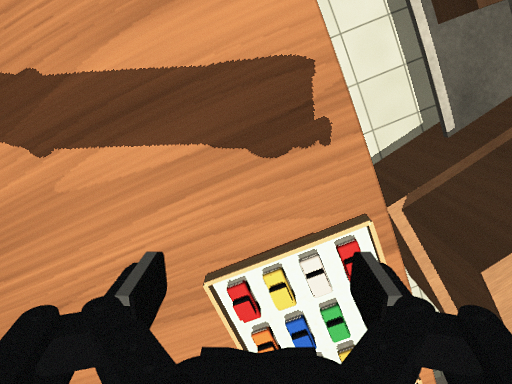

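The scene view shows the lighthouse at about (290,148) of the 512-wide image and the cap with its blue bar at (153,272) on the tray. The yellow car, the skittle and the green car stand between or near them. Next I'll triangulate.

```bash
python3 - <<'E'
from h import *
s=grab("scene");d=grab("side")
for q,z in [("grip",.048),("seat",.026),("mouth",.13),("car_yellow",0),("car_green",0),("skittle",0),("tray",0)]:
    a=spotter.mark_of(s,q);b=spotter.mark_of(d,q)
    o=[]
    if a:o.append(atz(s,a[0]["uv"],z)[:2])
    if b:o.append(atz(d,b[0]["uv"],z)[:2])
    print(q,np.round(o,4).tolist(), np.round(tri([s,d],[a[0]["uv"],b[0]["uv"]]),4) if a and b else "")
# bar top by blue mask
for n,p in (("scene",s),("side",d)):
    c=p["color"].astype(int); m=(c[...,0]>c[...,2]+60)&(c[...,0]>100)
    m=m.astype(np.uint8); nl,lab,st,ce=cv2.connectedComponentsWithStats(m)
    for i in range(1,nl):
        if st[i,4]>30: print(n,st[i],ce[i])
print(np.round(r.get_obs()["tcp_pos"],4))
R=Ro.from_rotvec(r.get_obs()["orientation"]).as_matrix();print(R.round(3))
E
python3 - <<'E'
import cv2
a=cv2.imread("pics/side0.png")[280:384,240:400];cv2.imwrite("pics/c1.png",cv2.resize(a,None,fx=5,fy=5,interpolation=cv2.INTER_CUBIC))
a=cv2.imread("pics/side0.png")[130:220,150:260];cv2.imwrite("pics/c2.png",cv2.resize(a,None,fx=6,fy=6,interpolation=cv2.INTER_CUBIC))
E
```

```text
grip [[0.55, -0.2655], [0.5501, -0.2645]] [ 0.55   -0.2652  0.0484]
seat [[0.5393, -0.2762], [0.5448, -0.2625]] [ 0.5412 -0.2727  0.0355]
mouth [[0.5678, 0.2068], [0.5792, 0.194]] [0.5756 0.1973 0.1343]
car_yellow [[0.448, 0.0166], [0.4441, 0.0071]] [ 0.4454  0.0179 -0.0077]
car_green [[0.7533, -0.0764], [0.742, -0.068]] [ 0.7486 -0.0688 -0.0066]
skittle [[0.7449, -0.0751], [0.7512, 0.107]] [ 0.7155 -0.0411  0.0573]
tray [[0.5757, -0.247], [0.4409, 0.0098]] [ 0.4982 -0.1859  0.0747]
scene [342  84  13   5  38] [348.57894737  85.94736842]
scene [434 109  14   6  49] [440.91836735 111.40816327]
scene [408 136  14   6  49] [415.32653061 138.46938776]
scene [148 262   8  16  51] [151.33333333 269.82352941]
scene [  8 316  14  16 131] [ 14.23664122 323.95419847]
scene [ 16 327  13  13  93] [ 22.23655914 333.07526882]
side [200 123  18  10  77] [208.42857143 127.46753247]
side [117 136  14   7  42] [122.69047619 138.85714286]
side [112 142   9   6  33] [115.18181818 144.27272727]
side [292 310  32  27 642] [307.24766355 322.79283489]
[0.2627 0.6218 0.2393]
[[-0.921  0.389  0.   ]
 [ 0.389  0.921  0.   ]
 [-0.     0.    -1.   ]]
```

View pics/c2.png

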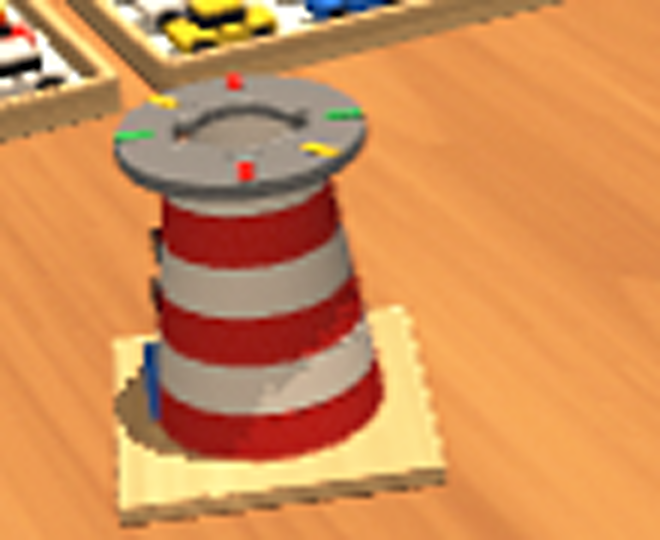

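View pics/c1.png

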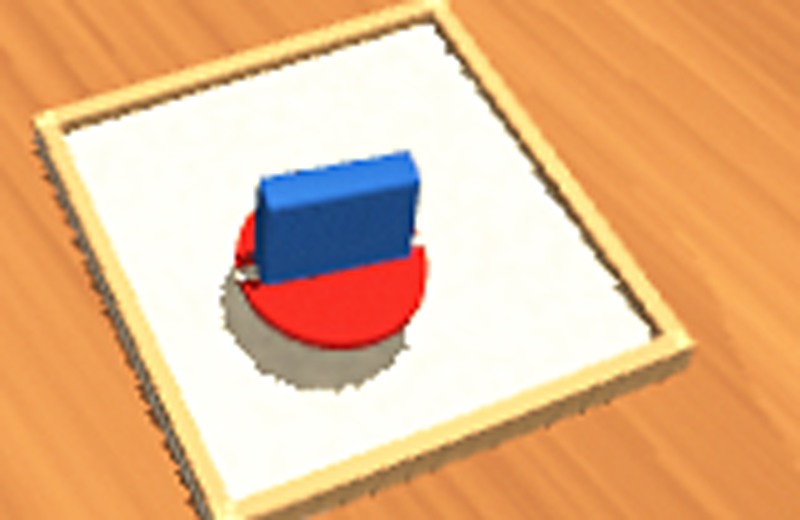

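The side view shows the deck clearly: green marks at about (172,152) and (207,149), yellow at (177,147) and (203,155), red at (189,143) and (191,159). The bar's top edge runs from (292,316) to (322,310). From these I'll get rough angles and plan a hover over the lighthouse.

```bash
cat >> h.py <<'E'
def tool():
    o=r.get_obs(); return np.array(o["tcp_pos"]),Ro.from_rotvec(o["orientation"]).as_matrix()
def plan(target,yaw=None):
    """total shift in tool axes (cm) and yaw (rad) to TCP target with tool x-axis heading `yaw` (world)"""
    p,R=tool(); d=R.T@(np.array(target)-p)*100
    h=np.arctan2(R[1,0],R[0,0]); dy=None
    if yaw is not None: dy=-((yaw-h+np.pi)%(2*np.pi)-np.pi)   # tool z down
    return d.round(2),h,dy
E
python3 - <<'E'
from h import *
d=grab("side");w=grab("wrist")
print(np.array(w["T_tool_cam"]).round(3)); print(np.array(w["intrinsics"]).round(0))
f=lambda a,b:(atz(d,a,.13),atz(d,b,.13))
for nm,a,b in [("green",(172.5,152.5),(207.5,148.8)),("yellow",(177.2,146.8),(203.3,155)),("red",(189.2,143.3),(191,158.7))]:
    A,B=f(a,b); v=B-A; print(nm,A.round(3),B.round(3),((A+B)/2).round(4),np.linalg.norm(v).round(3),np.degrees(np.arctan2(v[1],v[0])).round(1))
A=atz(d,(240+262/5,280+180/5),.066);B=atz(d,(240+410/5,280+153/5),.066);v=B-A
print("bar",A,B,np.linalg.norm(v),np.degrees(np.arctan2(v[1],v[0])))
p,R=tool();print(r.get_obs()["joints"])
E
```

```text
[[ 0.    -0.957 -0.291  0.075]
 [ 1.     0.     0.     0.   ]
 [ 0.    -0.291  0.957 -0.134]
 [ 0.     0.     0.     1.   ]]
[[320.   0. 258.]
 [  0. 320. 197.]
 [  0.   0.   1.]]
green [0.538 0.2   0.13 ] [0.611 0.174 0.13 ] [0.5741 0.1872 0.13  ] 0.078 -19.7
yellow [0.557 0.223 0.13 ] [0.589 0.151 0.13 ] [0.5734 0.1867 0.13  ] 0.079 -66.0
red [0.588 0.225 0.13 ] [0.56  0.149 0.13 ] [0.5739 0.1871 0.13  ] 0.081 -110.5
bar [ 0.5284071  -0.25420189  0.066     ] [ 0.56894545 -0.26960539  0.066     ] 0.04336618405162252 -20.805469843010947
[-1.27916128  0.47700789  0.02238141  1.55540071 -0.01148243  1.10931838
 -0.0830817 ]
```

Run:
```python
from h import *
print(plan([.574,.187,.245],np.radians(160)))
```

```text
(array([-45.6 , -27.94,  -0.57]), np.float64(2.741879128898685), np.float64(-0.05064767429224215))
```

Call:
carry_out(series="-4.1 -2.5 0 0 1;-4.1 -2.5 0 0 1;-4.1 -2.5 0 0 1;-4.1 -2.5 0 0 1;-4.1 -2.5 0 0 1;-4.1 -2.5 0 0 1;-4.1 -2.5 0 0 1;-4.1 -2.5 0 0 1")

```text
clock: 3.7
tcp_pos: [0.4879, 0.3086, 0.2396]
orientation: [0.624, 3.079, 0.001]
contact_force: [0.2, 0.8, 0.4]
grip_width: 0.0857
```

Call:
carry_out(series="-4.1 -2.6 -0.2 0 1;-4.1 -2.6 -0.2 0 1;-4.1 -2.6 -0.2 0 1;0 0 0 -0.05 1;0 0 0 0 1;0 0 0 0 1")

```text
clock: 4.45
tcp_pos: [0.5695, 0.1911, 0.2452]
orientation: [-0.546, -3.093, -0.0]
contact_force: [1.1, -0.3, -0.2]
grip_width: 0.0853
```

Run:
```python
from h import *
print(plan([.574,.187,.245],np.radians(160)), r.get_obs()["joints"].round(3), r.get_obs()["qvel"].round(3))
w=grab("wrist","w1.png")
for q in ["mouth","green_mark","yellow_mark"]:
    for a in spotter.mark_of(w,q)[:2]: print(q,a["uv"],a["confidence"],atz(w,a["uv"],.13))
```

```text
(array([-0.56, -0.23,  0.02]), np.float64(2.7923777438948543), np.float64(-0.00014905929607289536)) [-0.574  0.351  0.188  1.744 -0.075  1.054  0.862] [-0.008 -0.     0.002  0.001  0.002  0.001  0.004]
mouth [254.6, 201.9] 0.89 [0.57387274 0.18694432 0.13      ]
green_mark [253.1, 243.8] 0.6 [0.60869228 0.17278086 0.13      ]
green_mark [233.5, 301.8] 0.46 [0.65737027 0.13567292 0.13      ]
yellow_mark [224.6, 231.1] 0.71 [0.58949173 0.15426157 0.13      ]
```

View pics/w1.png

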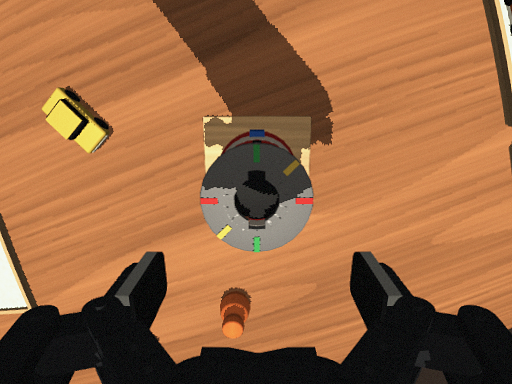

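The wrist view shows the deck. Green marks are at (256,244) and (256,153), the latter in shadow; red at (209,201) and (304,201), with the bore at (257,201). The skittle stands beyond, near (233,310). I'll refine with colour centroids.

```bash
cat > deck.py <<'E'
from h import *
def marks(w,m0=(.574,.187)):
    hsv=cv2.cvtColor(w["color"],cv2.COLOR_BGR2HSV); out=[]
    for nm,lo,hi in [("g",45,75),("r",170,190),("y",22,35)]:
        H=hsv[...,0].astype(int); H=np.where((H<10)&(nm=="r"),H+180,H)
        m=((H>=lo)&(H<=hi)&(hsv[...,1]>110)&(hsv[...,2]>40)).astype(np.uint8)
        n,l,s,c=cv2.connectedComponentsWithStats(m)
        for i in range(1,n):
            X=atz(w,c[i],.13); rr=np.linalg.norm(X[:2]-m0)
            if s[i,4]>15 and .03<rr<.047: out.append((nm,s[i,4],c[i].round(1),X[:2],rr,np.degrees(np.arctan2(*(X[:2]-m0)[::-1]))))
    return out
E
python3 - <<'E'
from deck import *
w=grab("wrist")
for o in marks(w): print(o)
# bore circle edges / deck outline via ellipse of grey
E
```

```text
('g', np.int32(108), array([256.5, 152.5]), array([0.53647313, 0.20204989]), np.float64(0.04043222599285492), np.float64(158.14708528584896))
('g', np.int32(84), array([256.7, 244.1]), array([0.61018733, 0.17529361]), np.float64(0.03803370358987393), np.float64(-17.92609798551869))
('r', np.int32(110), array([208.9, 200.3]), array([0.56003456, 0.15194222]), np.float64(0.03773700426055795), np.float64(-111.72011517721235))
('r', np.int32(121), array([304.4, 200.1]), array([0.58657203, 0.22547558]), np.float64(0.0404774784070359), np.float64(71.9050132142751))
('y', np.int32(83), array([290.5, 167.4]), array([0.55685544, 0.22332641]), np.float64(0.04016894323124755), np.float64(115.26536898004198))
('y', np.int32(99), array([223.8, 231.2]), array([0.58960802, 0.15333136]), np.float64(0.03711048196916427), np.float64(-65.12862341191895))
```

Run:
```python
from h import *
print(plan([.55,-.265,.2],np.radians(160)))
```

```text
(array([-13.74, -43.5 ,   4.53]), np.float64(2.792510393215364), np.float64(-1.6409975563291823e-05))
```

Call:
carry_out(series="-1.5 -4.8 0 0 1;-1.5 -4.8 0 0 1;-1.5 -4.8 0 0 1;-1.5 -4.8 0.5 0 1;-1.5 -4.8 0.5 0 1;-1.5 -4.8 0.5 0 1;-1.5 -4.8 1 0 1;-1.5 -4.8 1 0 1")

```text
clock: 5.7
tcp_pos: [0.5511, -0.2129, 0.2103]
orientation: [0.546, 3.093, 0.0]
contact_force: [-0.3, 0.7, -0.3]
grip_width: 0.0857
```

Call:
carry_out(series="-1.7 -5.1 1 0 1;0 0 0 0 1;0 0 0 0 1;0 0 0 0 1")

```text
clock: 6.2
tcp_pos: [0.5503, -0.2636, 0.2004]
orientation: [0.543, 3.094, 0.001]
contact_force: [-0.3, 0.0, 0.2]
grip_width: 0.0853
```

Run:
```python
from h import *
print(plan([.55,-.265,.2],np.radians(160)), r.get_obs()["joints"].round(3))
w=grab("wrist","w2.png")
for q,z in [("grip",.048),("seat",.026),("cap",.006)]:
    for a in spotter.mark_of(w,q)[:2]: print(q,a["uv"],a["confidence"],atz(w,a["uv"],z))
c=w["color"].astype(int); m=((c[...,0]>c[...,2]+40)&(c[...,0]>c[...,1]+20)).astype(np.uint8)
n,l,s,ce=cv2.connectedComponentsWithStats(m)
for i in range(1,n):
    if s[i,4]>100: 
        print(s[i],ce[i])
```

```text
(array([-0.02, -0.14,  0.04]), np.float64(2.7943757821495034), np.float64(0.001848978958576275)) [ 0.082  0.423  0.348  1.775 -0.171  0.973  1.722]
grip [258.2, 182.1] 0.77 [ 0.54897598 -0.26236535  0.048     ]
seat [257.1, 175.1] 0.82 [ 0.54719002 -0.26283931  0.026     ]
cap [256.0, 174.0] 0.95 [ 0.5500306  -0.26513608  0.006     ]
[250 155  13  56 665] [255.77293233 183.51578947]
```

View pics/w2.png

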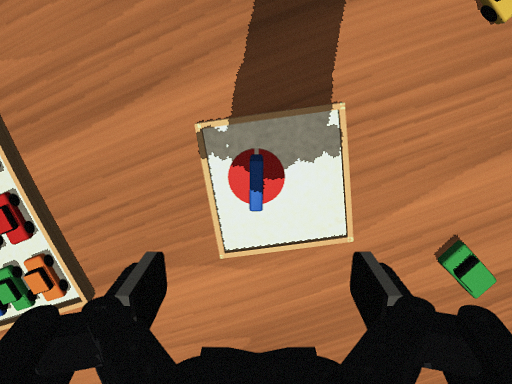

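The wrist view shows the cap straight below. The bar spans rows 155–211 at column 256 and the red flange is centred near (256,177). Next I'll measure the axis and angle.

Run:
```python
from h import *
w=grab("wrist")
img=w["color"]
cv2.imwrite("pics/c3.png",cv2.resize(img[140:220,210:300],None,fx=7,fy=7,interpolation=cv2.INTER_CUBIC))
c=img.astype(int); m=((c[...,0]>c[...,2]+40)&(c[...,0]>c[...,1]+20))
n,l,s,ce=cv2.connectedComponentsWithStats(m.astype(np.uint8)); i=1+np.argmax(s[1:,4]); 
ys,xs=np.nonzero(l==i)
# row centres -> line
rows=np.unique(ys); cx=np.array([xs[ys==y].mean() for y in rows]); k=np.polyfit(rows[2:-2],cx[2:-2],1)
for z in (.048,.066):
    A=atz(w,(np.polyval(k,158),158),z);B=atz(w,(np.polyval(k,208),208),z);v=B-A
    print(z,A,B,np.degrees(np.arctan2(v[1],v[0])))
# model fit: compare silhouette of cap (red+blue) with projected model over x,y,yaw
red=((c[...,2]>c[...,1]+50)&(c[...,2]>c[...,0]+50)&(np.abs(c[...,1]-c[...,0])<40))
reg=np.zeros(m.shape,bool);reg[140:215,220:292]=1
blue=(l==i); sil=((red|blue)&reg)
n2,l2,s2,_=cv2.connectedComponentsWithStats(sil.astype(np.uint8)); print(s2[1:][s2[1:,4]>50])
S=8
def hull(P):
    q=cv2.convexHull((proj(w,P)).astype(np.float32))
    mm=np.zeros((80*S,90*S),np.uint8); cv2.fillConvexPoly(mm,np.round((q[:,0]+.5-[210,140])*S).astype(np.int32),1)
    return cv2.resize(mm.astype(np.float32),(90,80),interpolation=cv2.INTER_AREA)
t=np.linspace(0,2*np.pi,60)
bl=blue[140:220,210:300].astype(np.float32);sl=sil[140:220,210:300].astype(np.float32)
def cost(x):
    X,Y,a=x; ca,sa=np.cos(a),np.sin(a)
    bar=np.array([[X+ca*u-sa*v,Y+sa*u+ca*v,z] for u in(-.023,.023) for v in(-.006,.006) for z in(.030,.066)])
    fl=np.array([[X+.028*np.cos(b),Y+.028*np.sin(b),z] for b in t for z in(.026,.03)])
    hb=hull(bar);hf=np.maximum(hb,hull(fl))
    return np.abs(hb-bl).sum()+np.abs(hf-sl).sum()
from scipy.optimize import minimize
best=minimize(cost,[.549,-.264,np.radians(-20)],method="Nelder-Mead",options=dict(initial_simplex=[[.549,-.264,-.35],[.552,-.264,-.35],[.549,-.261,-.35],[.549,-.264,-.30]],xatol=1e-5))
print(best.x,np.degrees(best.x[2]),best.fun,sl.sum(),bl.sum())
X,Y,a=best.x
R=tool()[1];print("heading",np.degrees(np.arctan2(R[1,0],R[0,0])))
```

```text
0.048 [ 0.52722105 -0.25657174  0.048     ] [ 0.57196327 -0.27314914  0.048     ] -20.330129346615642
0.066 [ 0.52424601 -0.25544473  0.066     ] [ 0.56617818 -0.27098098  0.066     ] -20.330129346615667
[[ 229  149   57   62 2441]]
[ 0.54791477 -0.26432081 -0.34393473] -19.706008446389102 324.75 2441.0 691.0
heading 160.02873713166477
```

View pics/c3.png

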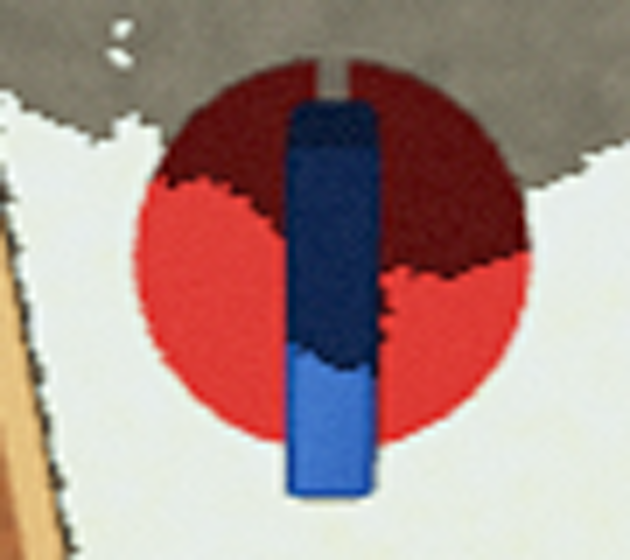

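Run:
```python
from h import *
w=grab("wrist")
print(atz(w,(257.0,175.6),.029),atz(w,(257.0,185.6),.066),atz(w,(257.0,160.6),.066),atz(w,(257.0,210.5),.066))
o=r.get_obs();print(o["grip_width"])
print(plan([.5482,-.2645,.037],np.radians(160)))
```

```text
[ 0.54657582 -0.26405831  0.029     ] [ 0.54684585 -0.26404816  0.066     ] [ 0.52622141 -0.25653733  0.066     ] [ 0.56834193 -0.27187749  0.066     ]
0.08523028228780874
(array([ 0.17, -0.02, 16.34]), np.float64(2.792736783077169), np.float64(0.00020997988624182895))
```

Call:
carry_out(series="0.2 0 4 0 1;0 0 4 0 1;0 0 4 0 1;0 0 2 0 1;0 0 1.6 0 1;0 0 0 0 1;0 0 0 0 1", grip_force=60)

```text
clock: 7.38
tcp_pos: [0.5485, -0.2652, 0.0454]
orientation: [0.547, 3.092, -0.001]
contact_force: [-0.2, 0.1, 0.2]
grip_width: 0.0853
```

Run:
```python
from h import *
print(plan([.5475,-.2644,.044],np.radians(160)))
w=grab("wrist","w3.png"); s=grab("side","s3.png")
```

```text
(array([0.13, 0.04, 0.14]), np.float64(2.7916746677891378), np.float64(-0.0008521354017894112))
```

View pics/w3.png

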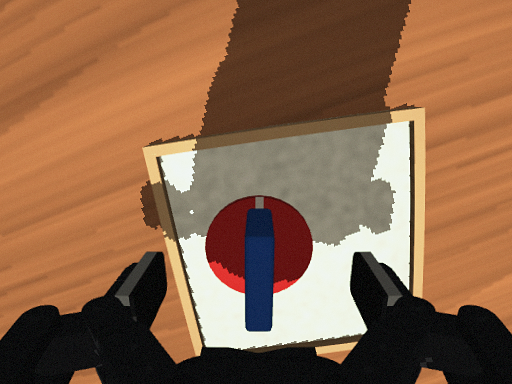

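View pics/s3.png

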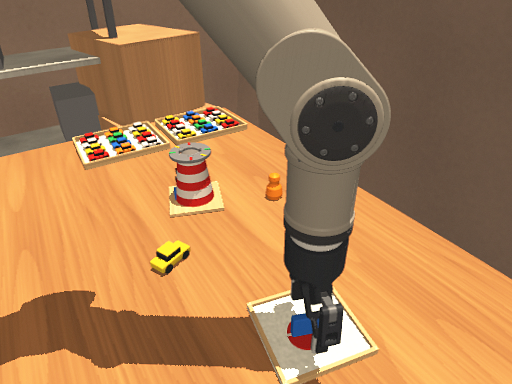

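The bar sits between the open fingers (wrist view: bar rows 210–330, column 259) and is parallel to the pads, so I'll close.

Call:
carry_out(series="0.1 0 0 0 0;0 0 0 0 0;0 0 0 0 0;0 0 0 0 0;0 0 0 0 0;0 0 0 0 0;0 0 0 0 0;0 0 0 0 0", grip_force=60)

```text
clock: 8.48
tcp_pos: [0.5469, -0.2645, 0.0444]
orientation: [0.547, 3.093, -0.0]
contact_force: [0.8, -0.7, 1.6]
grip_width: 0.0111
```

Run:
```python
from h import *
o=r.get_obs();print(o["grip_width"],o["contact_force"],plan([.5475,-.2644,.044],np.radians(160)))
w=grab("wrist","w4.png"); s=grab("side","s4.png")
for p in (w,s):
  for q in ("grip","seat"):
    for a in spotter.mark_of(p,q)[:1]: print(q,a["uv"],a["confidence"],atz(p,a["uv"],.048 if q=="grip" else .026))
```

```text
0.011122004418295648 [ 0.78477249 -0.67308193  1.57595402] (array([-0.05,  0.03,  0.04]), np.float64(2.7917474949065566), np.float64(-0.0007793082843705612))
grip [258.4, 271.3] 0.89 [ 0.54802809 -0.26431896  0.048     ]
seat [260.7, 249.5] 0.6 [ 0.54821543 -0.26307373  0.026     ]
grip [310.5, 324.6] 0.87 [ 0.5502206  -0.26910721  0.048     ]
seat [307.4, 333.9] 0.84 [ 0.54825301 -0.26701357  0.026     ]
```

View pics/w4.png

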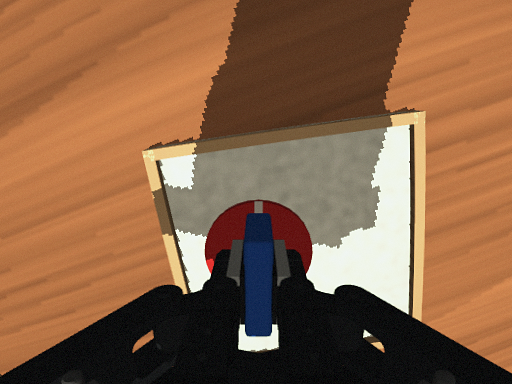

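Gripped (11 mm opening, on the bar). I'll lift straight up and re-measure the cap in the hand.

Call:
carry_out(series="0 0 -1 0 0;0 0 -2 0 0;0 0 -4 0 0;0 0 -5 0 0;0 0 -4.6 0 0;0 0 0 0 0;0 0 0 0 0")

```text
clock: 9.65
tcp_pos: [0.5463, -0.2641, 0.2106]
orientation: [-0.547, -3.094, -0.001]
contact_force: [-0.4, 0.1, -1.6]
grip_width: 0.0109
```

Run:
```python
from h import *
o=r.get_obs();print(o["grip_width"],o["contact_force"],o["tcp_pos"])
w=grab("wrist","w5.png"); 
c=w["color"].astype(int)
cv2.imwrite("pics/c5.png",cv2.resize(w["color"][180:360,180:340],None,fx=4,fy=4,interpolation=cv2.INTER_CUBIC))
red=((c[...,2]>c[...,1]+40)&(c[...,2]>c[...,0]+40)&(np.abs(c[...,1]-c[...,0])<40))
red[:190]=0;red[300:]=0;red[:,:195]=0;red[:,322:]=0
P=[]
for y in range(200,262):
    xs=np.nonzero(red[y])[0]
    if len(xs)>3: P+=[(xs.min()-.5+.5,y),(xs.max(),y)]
ztop=o["tcp_pos"][2]-.0184+.004
for z in (ztop,):
    Q=np.array([atz(w,p,z)[:2] for p in P])
    from scipy.optimize import least_squares
    f=least_squares(lambda k:np.hypot(Q[:,0]-k[0],Q[:,1]-k[1])-.028,[o["tcp_pos"][0],o["tcp_pos"][1]],loss="soft_l1",f_scale=.0005)
    p,R=tool();print(f.x,np.sqrt((f.fun**2).mean()),"in tool mm",R.T[:2,:2]@(f.x-p[:2])*1000)
```

```text
0.010881379228232652 [-0.4441304   0.11183696 -1.58750516] [ 0.54632299 -0.26412309  0.21056351]
[ 0.54722327 -0.26409187] 0.00036169845168763584 in tool mm [-1.22306066  0.25041404]
```

View pics/c5.png

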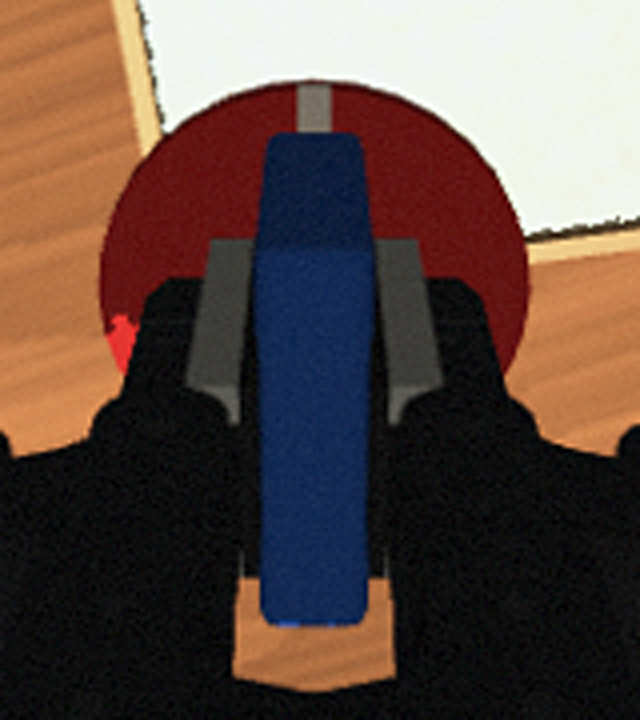

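The cap hangs straight in the hand, with the pointer in line with the tool's x and the axis 1.2 mm towards tool −x. Next: travel to above the mouth.

Run:
```python
from h import *
print(plan([.5722,.1888,.211],np.radians(160.1)))
```

```text
(array([13.05, 43.43, -0.1 ]), np.float64(2.7919135454511093), np.float64(-0.0023585869918121283))
```

Call:
carry_out(series="1.3 4.3 0 0 0;1.3 4.3 0 0 0;1.3 4.3 0 0 0;1.3 4.3 0 0 0;1.3 4.3 0 0 0;1.3 4.3 0 0 0;1.3 4.3 0 0 0;1.3 4.3 0 0 0")

```text
clock: 10.7
tcp_pos: [0.5659, 0.0956, 0.2088]
orientation: [-0.546, -3.091, 0.002]
contact_force: [0.7, 0.4, -0.7]
grip_width: 0.011
```

Call:
carry_out(series="1.3 4.3 0 0 0;1.3 4.3 0 0 0;0 0.4 0 0 0;0 0 0 0 0;0 0 0 0 0")

```text
clock: 11.32
tcp_pos: [0.5733, 0.1858, 0.2097]
orientation: [-0.55, -3.092, 0.002]
contact_force: [0.3, -0.5, -0.4]
grip_width: 0.0111
```

```bash
cat > cap.py <<'E'
from deck import *
from scipy.optimize import least_squares
def capaxis(w,dz=.0144):
    c=w["color"].astype(int); p,R=tool()
    red=((c[...,2]>c[...,1]+40)&(c[...,2]>c[...,0]+40)&(np.abs(c[...,1]-c[...,0])<40))
    red[:199]=0;red[262:]=0;red[:,:203]=0;red[:,315:]=0
    P=[]
    for y in range(200,262):
        xs=np.nonzero(red[y])[0]
        if len(xs)>3: P+=[(xs.min(),y),(xs.max(),y)]
    Q=np.array([atz(w,q,p[2]-dz)[:2] for q in P])
    f=least_squares(lambda k:np.hypot(Q[:,0]-k[0],Q[:,1]-k[1])-.028,p[:2],loss="soft_l1",f_scale=.0005)
    return f.x,np.sqrt((f.fun**2).mean()),R.T[:2,:2]@(f.x-p[:2])*1000
E
python3 - <<'E'
from cap import *
print(plan([.5722,.1888,.211],np.radians(160.1)),r.get_obs()["joints"].round(2))
w=grab("wrist","w6.png");s=grab("side","s6.png")
print(capaxis(w))
for o in marks(w,(.5733,.1886)): print(o)
cv2.imwrite("pics/s6c.png",cv2.resize(s["color"][90:230,130:270],None,fx=4,fy=4,interpolation=cv2.INTER_CUBIC))
E
```

```text
(array([ 0.2 ,  0.25, -0.13]), np.float64(2.789264966102792), np.float64(-0.00500716634012921)) [-0.58  0.39  0.22  1.78 -0.1   0.99  0.89]
(array([0.57364185, 0.18600899]), np.float64(0.002895699215189348), array([-0.24645732, -0.02433231]))
('g', np.int32(142), array([261.1, 153.7]), array([0.53663036, 0.20170441]), np.float64(0.03894083167298929), np.float64(160.33493897551656))
('r', np.int32(145), array([316.6, 208.1]), array([0.58643106, 0.22535035]), np.float64(0.03902579511829446), np.float64(70.33797333943217))
('r', np.int32(141), array([206.3, 209. ]), array([0.56013959, 0.15185185]), np.float64(0.03903361502274632), np.float64(-109.70368398187135))
('y', np.int32(130), array([302., 170.]), array([0.55671223, 0.22407455]), np.float64(0.03916117511144306), np.float64(115.06062607238482))
```

View pics/w6.png

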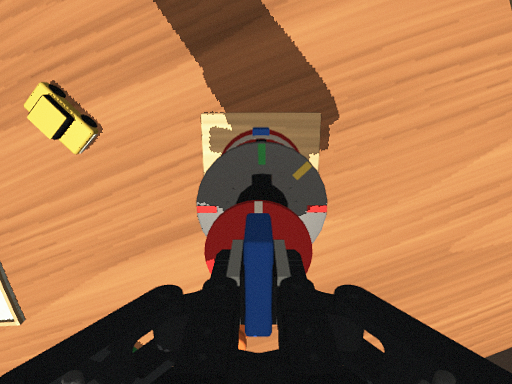

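View pics/s6c.png

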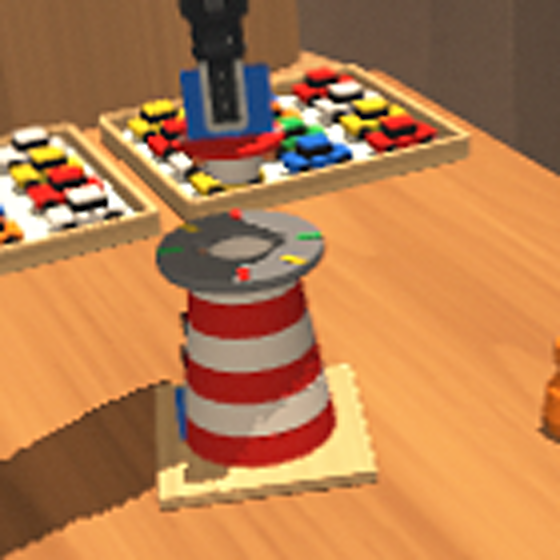

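Marks fit the centre (0.5733, 0.1886) to 0.1 mm in radius, with green at 160.3°. The side view shows the cap hanging level just above the deck. I'll correct by 2 mm and descend in stages.

Call:
carry_out(series="0.2 0.2 0 -0.008 0;0 0 2 0 0;0 0 1.5 0 0;0 0 0 0 0;0 0 0 0 0")

```text
clock: 12.05
tcp_pos: [0.5725, 0.1905, 0.1757]
orientation: [0.534, 3.095, 0.0]
contact_force: [0.1, -0.1, -0.8]
grip_width: 0.011
```

Run:
```python
from cap import *
print(plan([.5722,.1888,.1484],np.radians(160.3)),r.get_obs()["tcp_pos"],r.get_obs()["contact_force"])
w=grab("wrist","w7.png");s=grab("side","s7.png")
cv2.imwrite("pics/s7c.png",cv2.resize(s["color"][100:200,130:250],None,fx=5,fy=5,interpolation=cv2.INTER_CUBIC))
cv2.imwrite("pics/w7c.png",cv2.resize(w["color"][130:330,160:360],None,fx=3,fy=3,interpolation=cv2.INTER_CUBIC))
```

```text
(array([-0.03, -0.17,  2.73]), np.float64(2.799687124655641), np.float64(0.0019243337087306855)) [0.57249312 0.19045664 0.17570685] [ 0.13473798 -0.09441166 -0.7544489 ]
```

View pics/w7c.png

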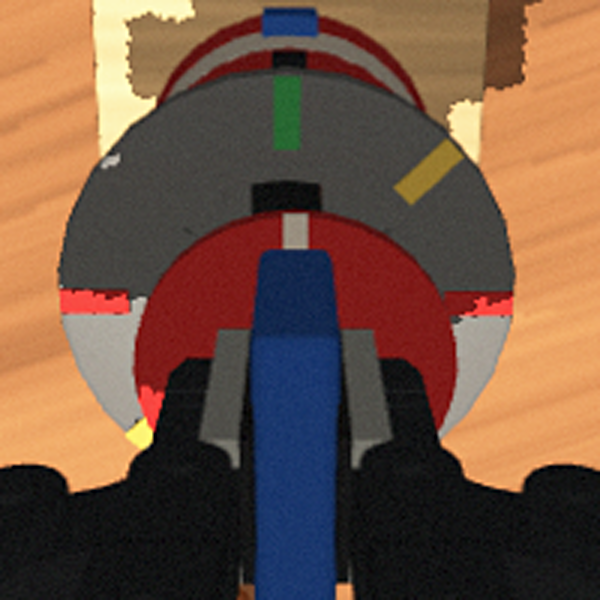

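View pics/s7c.png

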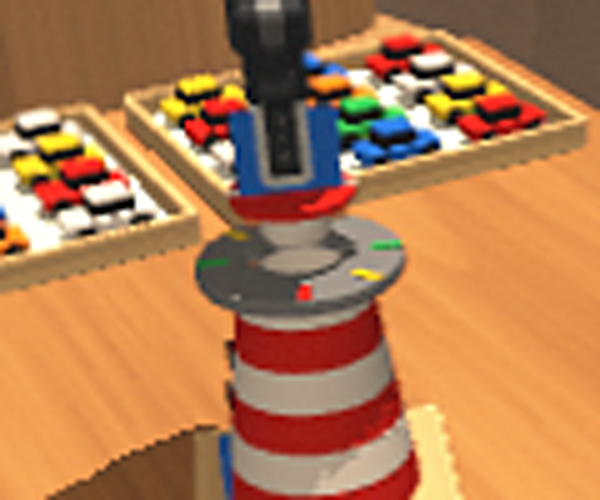

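The view agrees with the pose: the pointer is about 1.5 mm right of the notch centre (notch columns 252–320 in the crop, pointer at 295). I'll correct −1.6 mm in y and go down.

Call:
carry_out(series="0 -0.16 0 0 0;0 0 0.7 0 0;0 0 0.6 0 0;0 0 0 0 0;0 0 0 0 0")

```text
clock: 12.78
tcp_pos: [0.5716, 0.1889, 0.1622]
orientation: [-0.534, -3.096, 0.0]
contact_force: [-0.1, -0.4, -1.1]
grip_width: 0.0115
```

Run:
```python
from cap import *
for i in range(3): print(plan([.5722,.1888,.1484],np.radians(160.3)),r.get_obs()["tcp_pos"],r.get_obs()["contact_force"]); w=grab("wrist")
w=grab("wrist","w8.png")
cv2.imwrite("pics/w8c.png",cv2.resize(w["color"][130:330,160:360],None,fx=3,fy=3,interpolation=cv2.INTER_CUBIC))
```

```text
(array([-0.06,  0.01,  1.38]), np.float64(2.7997225716679157), np.float64(0.001959780721005444)) [0.57164873 0.18891061 0.16217831] [-0.058075   -0.38655868 -1.13715034]
(array([-0.05,  0.  ,  1.39]), np.float64(2.7997836130529214), np.float64(0.0020208221060111775)) [0.57171576 0.18891885 0.16232858] [-0.12463753  0.22167827 -1.01594828]
(array([-0.05, -0.  ,  1.41]), np.float64(2.799792226823473), np.float64(0.0020294358765626797)) [0.57176467 0.18896128 0.16245109] [-0.21356887 -0.38082553  0.53398048]
```

View pics/w8c.png

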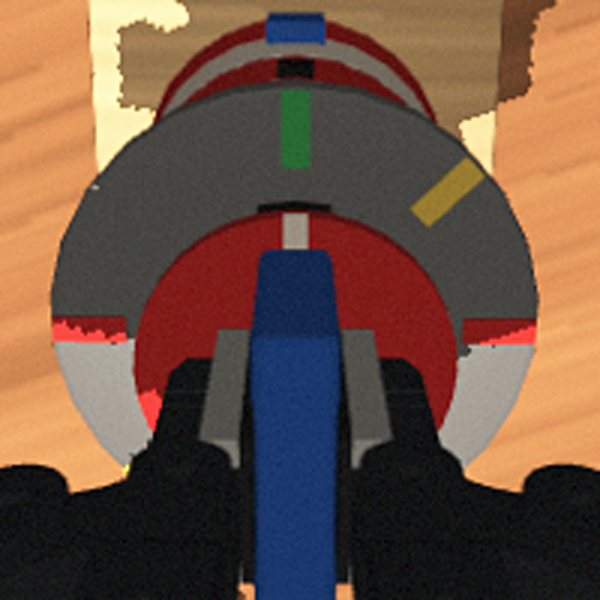

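Pointer (295), notch and green mark (296) line up. I'll continue down gently.

Call:
carry_out(series="0 0 0.4 0 0;0 0 0.3 0 0;0 0 0.3 0 0;0 0 0 0 0;0 0 0 0 0")

```text
clock: 13.6
tcp_pos: [0.5717, 0.1889, 0.1523]
orientation: [0.534, 3.096, 0.0]
contact_force: [-0.9, 0.2, 0.3]
grip_width: 0.011
```

Run:
```python
from cap import *
for i in range(2): print(plan([.5722,.1888,.1484],np.radians(160.3)),r.get_obs()["tcp_pos"],r.get_obs()["contact_force"],r.get_obs()["grip_width"]); w=grab("wrist")
```

```text
(array([-0.05,  0.01,  0.39]), np.float64(2.7997680986885074), np.float64(0.0020053077415971288)) [0.57168288 0.18889777 0.15232518] [-0.93109454  0.16944827  0.25194024] 0.010993592813737001
(array([-0.05,  0.  ,  0.4 ]), np.float64(2.7997198896660507), np.float64(0.0019570987191404043)) [0.57170742 0.18894854 0.15239366] [-0.15563746  0.08537583 -0.48597803] 0.011508281037047333
```

Call:
carry_out(series="0 0 0.2 0 0;0 0 0.15 0 0;0 0 0 0 0;0 0 0 0 0")

```text
clock: 14.2
tcp_pos: [0.5717, 0.1889, 0.1488]
orientation: [0.534, 3.096, 0.0]
contact_force: [-0.6, -0.3, 0.1]
grip_width: 0.0107
```

Call:
carry_out(series="0 0 0.05 0 0;0 0 0.05 0 0;0 0 0 0 0;0 0 0 0 0")

```text
clock: 14.7
tcp_pos: [0.5718, 0.189, 0.1484]
orientation: [0.534, 3.096, 0.001]
contact_force: [-1.5, 0.3, 5.4]
grip_width: 0.0109
```

Call:
carry_out(series="0 0 0.05 0 0;0 0 0 0 0;0 0 0 0 0")

```text
clock: 15.08
tcp_pos: [0.5717, 0.189, 0.1484]
orientation: [0.534, 3.096, 0.001]
contact_force: [-3.9, -0.9, 9.7]
grip_width: 0.0114
```

Run:
```python
from cap import *
print(r.get_obs())
w=grab("wrist","w9.png");s=grab("side","s9.png")
a=cv2.resize(s["color"][100:200,130:250],None,fx=5,fy=5,interpolation=cv2.INTER_CUBIC);cv2.imwrite("pics/s9c.png",a)
cv2.imwrite("pics/w9c.png",cv2.resize(w["color"][130:330,160:360],None,fx=3,fy=3,interpolation=cv2.INTER_CUBIC))
```

```text
{'clock': 15.075, 'joints': array([-0.57442115,  0.46113287,  0.19942963,  1.82990184, -0.1169006 ,
        0.86136395,  0.9098245 ]), 'qvel': array([ 0.00065271, -0.00109745, -0.00036061,  0.00185456,  0.00040729,
        0.00158216, -0.00107918]), 'tau': array([ 1.00180137e-01, -4.83676565e+01,  3.63946058e+00, -2.28080302e+01,
       -1.20783818e-05, -1.22710481e+00, -7.95824599e-03]), 'tcp_pos': array([0.5717457 , 0.18895691, 0.14840504]), 'orientation': array([5.34434990e-01, 3.09555343e+00, 8.83619274e-04]), 'contact_force': array([-3.89833762, -0.90750414,  9.74107259]), 'moment': array([-0.28321617,  0.78843642, -0.01968648]), 'grip_width': 0.01142211404778093}
```

View pics/s9c.png

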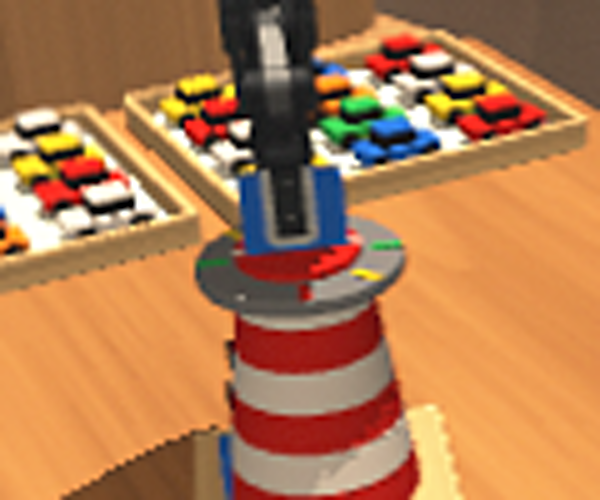

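View pics/w9c.png

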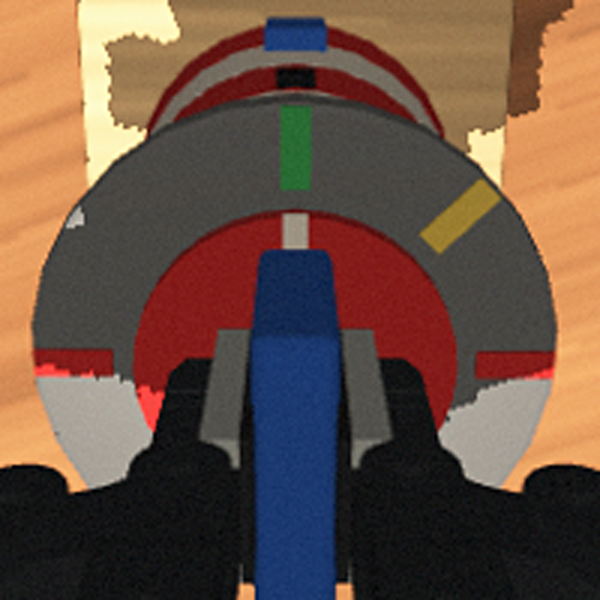

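Seated: TCP height matches the predicted 0.1484, the wrist reads about 10 N, and the side view shows the rim flat on the deck. I'll turn clockwise in slow steps.

Call:
carry_out(series="0 0.01 0 0.05 0;0 0.01 0 0.05 0;0 0.01 0 0.08 0;0 0.01 0 0.08 0;0 0.01 0 0.08 0;0 0.01 0 0.08 0;0 0 0 0.05 0;0 0 0 0 0")

```text
clock: 16.18
tcp_pos: [0.5728, 0.1892, 0.1484]
orientation: [1.241, 2.884, 0.002]
contact_force: [-1.8, -2.3, 7.9]
grip_width: 0.011
```

Run:
```python
from cap import *
o=r.get_obs();print(plan([.5722,.1898,.1484],np.radians(115.3)),o["tcp_pos"],o["contact_force"],o["moment"],o["joints"][-1])
w=grab("wrist","w10.png")
cv2.imwrite("pics/w10c.png",cv2.resize(w["color"][130:330,160:360],None,fx=3,fy=3,interpolation=cv2.INTER_CUBIC))
```

```text
(array([ 0.08, -0.  ,  0.  ]), np.float64(2.328887679094858), np.float64(0.31652305154539606)) [0.57279252 0.18924549 0.14840567] [-1.79772426 -2.28335079  7.93369383] [-0.35000883  0.36026086 -0.04175459] 0.5007208199984514
```

View pics/w10c.png

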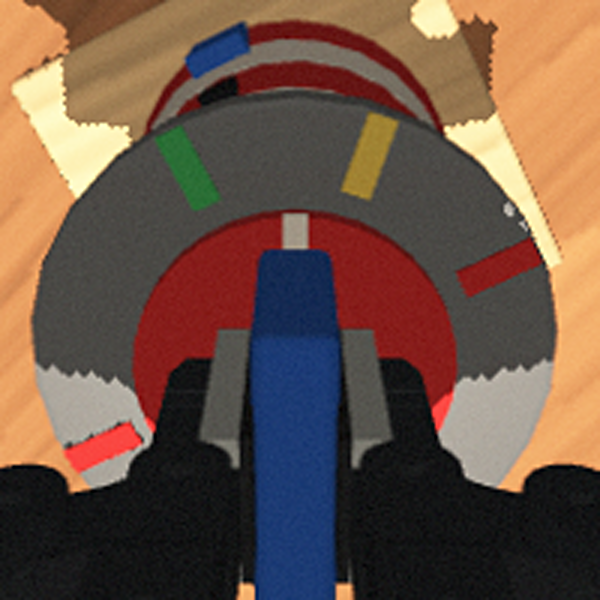

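Turning the right way, and the pointer stays in line with the tool. There is 0.317 rad to go.

Call:
carry_out(series="0.02 0 0 0.07 0;0.02 0 0 0.07 0;0.02 0 0 0.07 0;0 0 0 0.06 0;0 0 0 0.04 0;0 0 0 0 0;0 0 0 0 0;0 0 0 0 0")

```text
clock: 17.23
tcp_pos: [0.573, 0.1896, 0.1484]
orientation: [1.671, 2.658, 0.003]
contact_force: [1.7, -1.7, 4.8]
grip_width: 0.0113
```

Run:
```python
from cap import *
o=r.get_obs();print(plan([.5722,.1898,.1484],np.radians(115.3)),o["tcp_pos"],o["contact_force"],o["moment"],o["joints"][-1])
w=grab("wrist","w11.png");s=grab("side","s11.png")
for m in marks(w,(.5733,.1886)): print(m)
cv2.imwrite("pics/w11c.png",cv2.resize(w["color"][130:330,160:360],None,fx=3,fy=3,interpolation=cv2.INTER_CUBIC))
cv2.imwrite("pics/s11c.png",cv2.resize(s["color"][100:200,130:250],None,fx=5,fy=5,interpolation=cv2.INTER_CUBIC))
```

```text
(array([ 0.06, -0.06,  0.  ]), np.float64(2.0193302308771406), np.float64(0.006965603327678593)) [0.57303966 0.18955022 0.1484358 ] [ 1.72403489 -1.73524761  4.76265905] [-0.33037646 -0.10584224  0.01416909] 0.23336148219424652
('g', np.int32(271), array([203.2, 199.4]), array([0.53661725, 0.20199931]), np.float64(0.0390533697390831), np.float64(159.93398223200543))
('r', np.int32(289), array([313.5, 200.5]), array([0.5866281 , 0.22536834]), np.float64(0.03910944838470239), np.float64(70.07500130484728))
('y', np.int32(251), array([258.8, 177.4]), array([0.55678473, 0.22417596]), np.float64(0.03922247773483581), np.float64(114.90193514500133))
```

View pics/w11c.png

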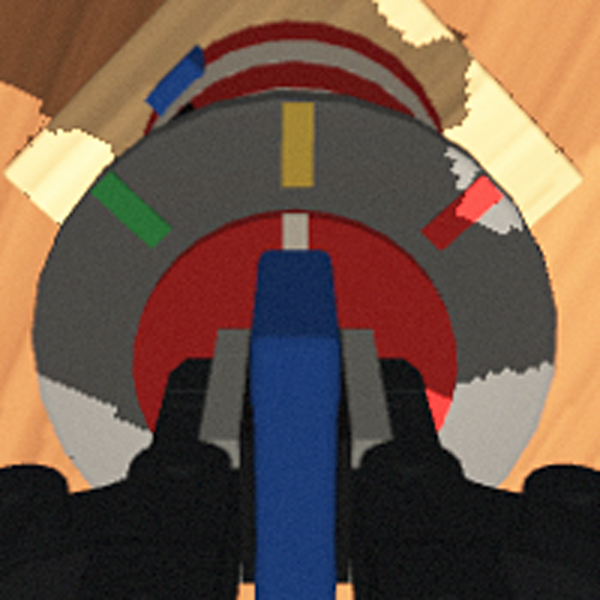

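View pics/s11c.png

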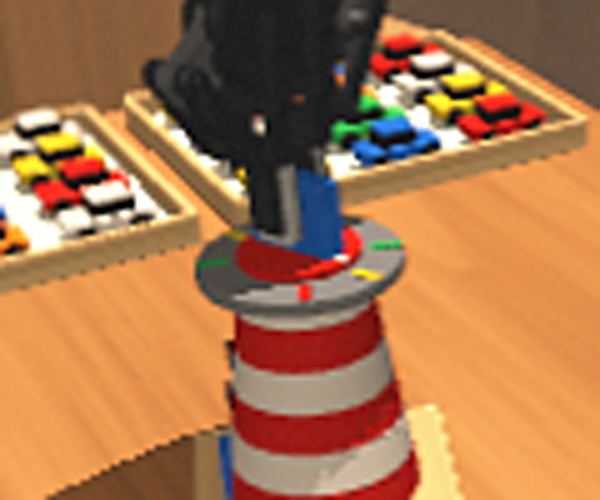

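The pointers stand at yellow (295 against 297 in the crop), and the rim is flat. I'll make a tiny final trim and hold for a second to check it stays.

Call:
carry_out(series="0 0 0.02 0.007 0;0 0 0 0 0;0 0 0 0 0;0 0 0 0 0;0 0 0 0 0;0 0 0 0 0;0 0 0 0 0;0 0 0 0 0")

```text
clock: 18.32
tcp_pos: [0.5731, 0.1895, 0.1484]
orientation: [1.68, 2.652, 0.003]
contact_force: [0.5, -1.1, 6.9]
grip_width: 0.0112
```

Run:
```python
from cap import *
o=r.get_obs();print(plan([.5722,.1898,.1484],np.radians(115.3)),o["tcp_pos"],o["contact_force"],o["moment"],o["grip_width"])
w=grab("wrist","w12.png");s=grab("scene","sc12.png")
for m in marks(w,(.5733,.1886)): print(m)
cv2.imwrite("pics/w12c.png",cv2.resize(w["color"][130:330,160:360],None,fx=3,fy=3,interpolation=cv2.INTER_CUBIC))
```

```text
(array([ 0.06, -0.07,  0.  ]), np.float64(2.0123853548536133), np.float64(2.0727304151257897e-05)) [0.57308057 0.1895003  0.14843341] [ 0.47849844 -1.0779006   6.9315899 ] [-0.43392158 -0.00542741  0.05658618] 0.01119921088547847
('g', np.int32(271), array([202.9, 199.8]), array([0.53668118, 0.2019057 ]), np.float64(0.038961257947811696), np.float64(160.03104178391396))
('r', np.int32(286), array([313.4, 199.9]), array([0.58670758, 0.22548458]), np.float64(0.039245831295301875), np.float64(70.02374681264195))
('y', np.int32(246), array([258.4, 177.1]), array([0.55679668, 0.22427783]), np.float64(0.039309884178564874), np.float64(114.82362250045952))
```

View pics/w12c.png

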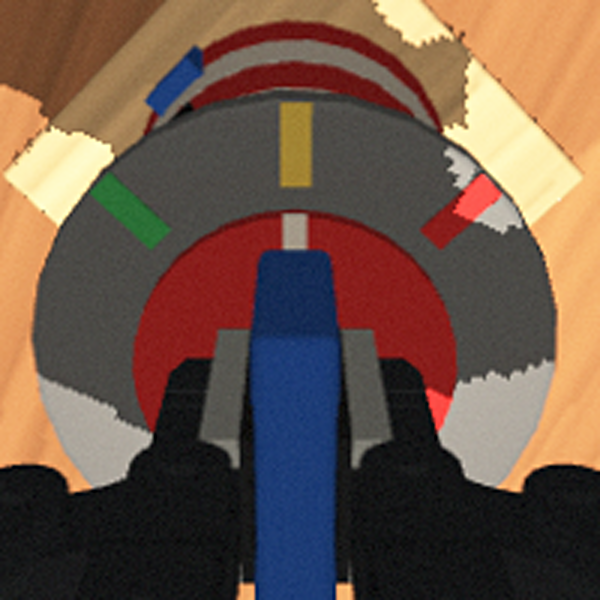

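View pics/sc12.png

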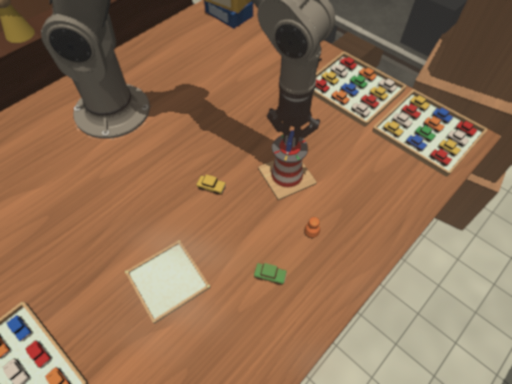

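The pointer is exactly in line with the yellow mark and held there for a second. The toys are where they were in the scene view, so I'll hand in.

Run:
```python
from h import *
print(r.hand_in())
```

```text
the job is handed in; nothing more can be done
None
```

The cap is fitted and held at the yellow marks, still gripped, and I handed the job in at about 18.4 s of the 51 s allowed. I gripped the cap by its bar and lowered it through the green notches. I pressed its rim down with 5–10 N and turned it clockwise 45° to yellow.

**Last checks**
- **Angle:** in the wrist picture the pointer lines up with the yellow mark to within about 0.5°, well short of red. It stayed there during a one-second hold before hand-in.
- **Seating:** the tool height was 0.1484 m, the value expected for a seated cap. The wrist still read about 7 N, and the side view before the last small trim showed the rim flat on the deck.
- **Other toys:** the two cars and the skittle look unmoved in the scene picture.

**Checks that failed or disagreed**
- **Cap position:** one image measurement of the cap above the deck was thrown off by the red marks, so I used the earlier measurement taken after lifting.
- **Bore centre:** the cameras differed by 1–2 mm, within the stated calibration. The wrist camera's value fitted without contact on the way down.
- **Not measured:** I had no direct reading of the contact ring, and only saw the near pointer in the close view. The far one was hidden by the gripper.

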